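Raise a tool chest's lid by a bar through its eye and hold it half open

ROBOT

A 6-joint arm with a two-finger parallel gripper is mounted at the origin on the work surface. World frame = base frame: x ahead of the robot, y to its left, z up, the work surface at z = 0. Lengths are in mm, angles in degrees, forces in N, time in s.
With the tool pointing down it reaches from about 350 to 850 mm from the base axis. Payload 8.1 kg.
Tool frame: the origin (TCP) lies midway between the tips of the shut fingers; the grasp point (between the pads) lies 19 mm behind it (r.pinch_z is the distance from the TCP to the grasp point, in mm); z points along the fingers, y is the line along which they close (so a half turn about z gives the same grasp; the last joint's range is limited). The gripper opens to 85 mm and grips with 20 to 120 N. Pads are 22 mm wide; open, the fingers measure 114 mm over their backs; the gripper's body (76 mm by 85 mm) begins 54 mm behind the grasp point. The pads swing forward as they close: fully open they stand 13 mm farther back than shut.
Start: joints at [67.472, 7.471, 85.268, -0, 87.261, -4.893], TCP at [181.756, 571.813, 231.292] pointing down, gripper open.
Joint ranges: [-169.43, 169.43], [-51.17, 129.36], [1.28, 143.12], [-76.62, 256.62], [0, 156.53], [-152.29, 152.29]. Speed limits (degrees/s): [136.94, 136.94, 159.86, 180, 180, 180].

INTERFACE

Orientations are given as [roll, pitch, yaw] about the fixed x, y, z axes, in that order (R = Rz(yaw) Ry(pitch) Rx(roll)).
In Python, from bench import sensors, optics, job, r gives the robot as it stands.
- The arm moves only by the tool play_rows, never from a script. Its argument "motion" is a list that holds one entry, the list of rows, each a list of 6 numbers: the shift along the tool's x, y, z in cm, then the turn, a rotation vector about the tool's x, y, z in degrees. In form: [[[x, y, z, ax, ay, az], ...]]. A call has 1 to 5 rows; each row is the pose to reach, as a shift and turn from the pose commanded when the call began, along the tool's axes at that moment; what a row does not reach only later rows make up. A row lasts 1/10 s, in which the tool goes at most 50 mm and 8.59 degrees, less where a joint would pass 70% of its speed; a pose out of reach is approached as far as the arm can. A call with a gripper value outside its range is refused whole. "jaw" is the opening, from 0 (shut) to 1 (fully open), set as the call begins (left out, the last holds). The fingers move at their own pace and stop on an object; "squeeze" is the grip in N (left out, the last holds). Time passes only in rows, so rows that repeat a pose let the fingers close. It gives the time, the measured TCP pose, the force, the opening and the grip force at its end, in the units of the state.
- sensors.sense(): the state, without advancing time (a new reading comes with each control period).
- optics.snapshot(name): name is "scene" or "top"; returns a dict with "pixels" (384x512x3 uint8, red, green, blue), "mtx" (3x3 intrinsics, pixels), "R" (3x3) and "t" (3): a world point X has camera coordinates R X + t. Camera axes: x right, y down, z forward; pixel columns grow to the right and rows downward; lengths in mm; the calibration is good to about 2 mm. A picture is of the moment at which its call begins. There is no depth.
- job.hand_in(): hands the job in; it is judged then, once.
The state is a dict: "time": time; "joint_pos": joint angles; "qd": joint speeds; "joint_efforts": joint torques, N m; "tool_pos": TCP position; "tcp_rot": TCP orientation; "ft_force": force on the tool from outside, world axes, zero at the start; "wrist_torque": the same for the moment, N m; "finger_gap": finger opening in mm; "grip_force": force on a finger pad.
Only numpy, scipy, OpenCV 4.12 (cv2) and the standard library are available. Lean on these libraries where they do the work, as an engineer would, in place of code of your own. Each camera call takes 0.05 s, during which the arm holds its last target. There are 200 camera calls.

TASK

With the tool chest's lid still shut, pick up the wooden-handled steel lifting bar and push its end through the eye on the lid, until it clearly sticks out on the other side. Then raise the lid by the bar alone and hold it open at 45 degrees (within 5 degrees); the lid falls shut when let go, so finish while still holding it there, bar in the gripper and nothing else propping the lid. Leave the jar, the tin and the screwdriver where they are.

Things in the scene. Friction and masses are not known exactly. Their poses are not given: they have to be found in the camera images.
- bar_grip (a point): Centre of the loose lifting bar's handle: a square wooden block 90 mm long, 30 x 30 mm. A round steel shaft, diameter 12 mm, continues its centre line for 110 mm, the last 6 mm tapered. About 140 g, balanced in the handle's shaft half. Starts lying flat, centre line 15 mm above the bench, shaft end roughly to +y. Axes: x from handle to shaft end, z up as it lies
- bar_tip (a point): The free end of the bar's steel shaft, on its centre line, 155 mm from bar_grip along its x axis. Same axes as bar_grip
- eye (a point): Centre of the round 18 mm hole in the upright dark steel plate (8 mm thick, 44 wide, 58 high) on the lid's front right corner seen from the robot; 35 mm above the lid's top, 40 mm from its right edge. While shut, 195 mm in front of the hinge axis, 45 mm above it. Axes turn with the lid: y along the bore, parallel to the hinge, towards the lid's middle; x towards the hinge; z out of the lid's top
- lid_hinge (a point): Middle of the lid's hinge axis, on the far upper rim of the wooden tool chest (220 mm deep, 300 wide, 120 high, fixed to the bench), 120 mm above the bench. Axes fixed to the chest: y along the hinge (to the left seen from the robot), x to the chest's back, z up
- lid (a joint): Opening angle of the plywood lid (230 x 310 x 10 mm, about 350 g) about lid_hinge's y axis, front edge rising, in rad: 0 shut, 0.785 = 45 degrees, at most 1.9. Free hinge: it falls shut below about 1.5. The bar turns freely in the eye (3 mm of play all round), so its handle may keep its attitude while the lid rises
- jar: a closed glass jar, 70 mm wide, 90 mm high, steel cap; its origin is the centre of its underside. To be left alone
- screwdriver: a screwdriver lying on the bench; origin on its underside. To be left alone
- tin: an open steel tin without handle, 80 mm across, 85 mm high; its origin is the centre of its underside. To be left alone
Mind the look-alikes: they are no part of the job. Leave any green look-alike of the part that bears bar_grip alone.

How it is judged (in metres and radians):
On the way:
1. the bar's end is through the eye while the lid is still shut (x of bar_tip in the frame of eye between -0.022 and 0.022 m and z of bar_tip in the frame of eye between -0.022 and 0.022 m and ((y of bar_tip in the frame of eye above 0.012 m and y of bar_grip in the frame of eye below -0.04 m) or (y of bar_tip in the frame of eye below -0.012 m and y of bar_grip in the frame of eye above 0.04 m)) and angle between the x axis of bar_grip and the y axis of eye, either way round below 0.4 rad and value of joint lid below 0.1 rad), for 0.1 s.
At the end, for the whole second after the job is handed in: Lid still at 40 to 50 degrees, carried by the bar alone: bar end at least 12 mm past the eye's centre and within 0.4 rad of its bore, bar gripped and over 150 mm above the bench, no part of the robot touching the lid; jar, tin and screwdriver within 30 mm of their starts (x of bar_tip in the frame of eye between -0.022 and 0.022 m and z of bar_tip in the frame of eye between -0.022 and 0.022 m and ((y of bar_tip in the frame of eye above 0.012 m and y of bar_grip in the frame of eye below -0.04 m) or (y of bar_tip in the frame of eye below -0.012 m and y of bar_grip in the frame of eye above 0.04 m)) and angle between the x axis of bar_grip and the y axis of eye, either way round below 0.4 rad and value of joint lid between 0.698 and 0.873 rad and velocity of joint lid between -0.1 and 0.1 rad/s and contact force between bar and lid above 0.3 N and contact force between the fingers and bar above 2 N and contact force between each of the fingers, the arm and lid below 0.3 N and height (world z) of bar_grip above 0.15 m and distance of each of jar, screwdriver, tin from where it was at the start of the episode below 0.03 m); the arm keeps its last pose, push and grip.
It fails at once if the jar is moved by more than 30 mm (distance of jar from where it was at the start of the episode above 0.03 m).
It fails at once if the screwdriver is moved by more than 30 mm (distance of screwdriver from where it was at the start of the episode above 0.03 m).
It fails at once if the tin is moved by more than 30 mm (distance of tin from where it was at the start of the episode above 0.03 m).
It also fails if it takes over 56 s, if anything falls off the work surface, if the arm or the gripper's body presses on something with over 40 N, if the wrist force passes 120 N, or if a joint passes its speed limit or range.

## Working session

There is one attempt and no reset: what is moved stays moved. The work goes in short steps, Python scripts to look and compute and a tool call to move; the robot and the scene stay as the last step left them, time stands still between calls to the robot, and variables do not carry over. Pictures are saved under pics/ and viewed, at most 10 in all, crops included, and the job is handed in when it is done.

Besides the shell and the picture viewer there is one more tool, called as name(argument=value, ...) on one line, values as JSON. play_rows: Moves the arm, as the interface text tells. Its arguments: {"type":"object","properties":{"motion":{"type":"array","items":{"type":"array","items":{"type":"array","items":{"type":"number"}}}},"jaw":{"type":"number"},"squeeze":{"type":"number"}},"required":["motion"]}

```bash
mkdir -p pics; cat > h.py <<'E'
import numpy as np, cv2
from bench import sensors, optics, job, r
def snap(n,f=None):
    d=optics.snapshot(n)
    d={k:np.array(v) for k,v in d.items()}
    if f: cv2.imwrite('pics/'+f,d['pixels'][:,:,::-1])
    return d
def ray(d,u,v):
    c=-d['R'].T@d['t']; w=d['R'].T@np.linalg.solve(d['mtx'],[u,v,1.]); return c,w/np.linalg.norm(w)
def plane(d,u,v,z):
    c,w=ray(d,u,v); return c+w*(z-c[2])/w[2]
def proj(d,X):
    p=d['mtx']@(d['R']@np.array(X,float)+d['t']); return p[:2]/p[2]
def tri(d1,p1,d2,p2):
    c1,w1=ray(d1,*p1); c2,w2=ray(d2,*p2)
    s=np.linalg.lstsq(np.c_[w1,-w2],c2-c1,rcond=None)[0]
    a=c1+s[0]*w1;b=c2+s[1]*w2
    return (a+b)/2,np.linalg.norm(a-b)
E
python3 - <<'E'
from h import *
a=snap('scene');b=snap('top')
cv2.imwrite('pics/a.png',np.vstack([a['pixels']])[:,:,::-1]);cv2.imwrite('pics/b.png',b['pixels'][:,:,::-1])
for d in(a,b): print(d['mtx'],-d['R'].T@d['t'],d['R'].round(3))
print(sensors.sense())
E
```

```text
[[403.84680611   0.         257.63140761]
 [  0.         403.84680611 195.06636079]
 [  0.           0.           1.        ]] [1056.63858831 -428.00038286  904.2671714 ] [[ 0.565  0.825  0.014]
 [ 0.635 -0.424 -0.646]
 [-0.526  0.374 -0.764]]
[[375.82717981   0.         255.61392454]
 [  0.         375.82717981 189.78634659]
 [  0.           0.           1.        ]] [ 393.06775161  -61.00470096 1107.99458134] [[-0.026 -1.    -0.013]
 [-0.99   0.027 -0.141]
 [ 0.142  0.009 -0.99 ]]
{'time': 0.1, 'joint_pos': array([ 6.74713746e+01,  7.51174165e+00,  8.53250033e+01,  6.92681802e-04,
        8.72600499e+01, -4.89486084e+00]), 'qd': array([ 0.06110481, -0.10555438, -0.06567853, -0.03142725,  0.03176747,
        0.03181463]), 'joint_efforts': array([ 6.59774087e-04, -5.70943201e+01, -5.01944876e+01, -2.89690552e-04,
        7.91603787e-03,  3.31187800e-05]), 'tool_pos': array([181.55909798, 571.34616875, 230.32048236]), 'tcp_rot': array([-1.79903617e+02, -8.94857660e-03,  1.62366194e+02]), 'ft_force': array([-0.32827513,  0.21860477,  0.21163712]), 'wrist_torque': array([-0.01498701,  0.04125206,  0.00285933]), 'grip_force': 0.0, 'finger_gap': 85.34913236291246}
```

View pics/a.png

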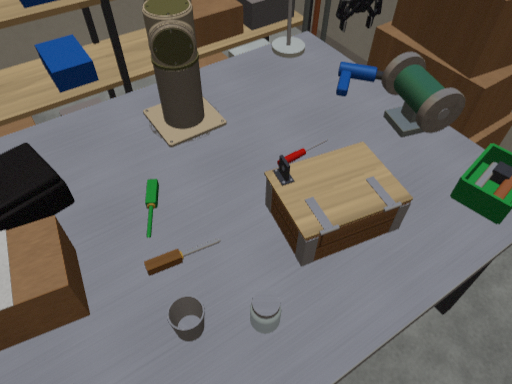

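View pics/b.png

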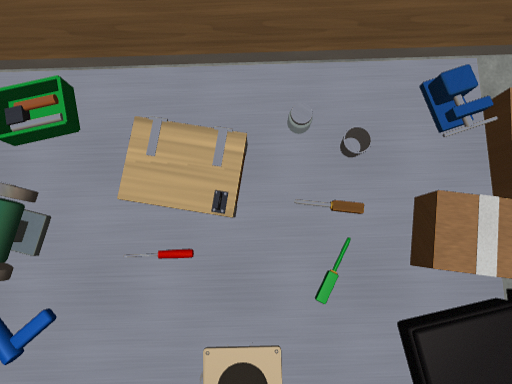

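Bar candidates: brown handle at top (347,207) / scene (164,261); red at top (175,254), the thin screwdriver; green at top (330,275), the look-alike. Brown (wooden) with its shaft to +y fits. I'll confirm with enlarged crops.

```bash
python3 - <<'E'
from h import *
a=snap('scene');b=snap('top')
np.savez('first.npz',A=a['pixels'],B=b['pixels'])
c=lambda d,x,y,w,h,k:cv2.resize(d['pixels'][y:y+h,x:x+w,::-1],(w*k,h*k),interpolation=cv2.INTER_CUBIC)
A=np.vstack([np.hstack([c(b,290,185,80,50,5),c(a,140,230,80,50,5)]),np.hstack([c(b,190,170,80,60,5),c(a,250,140,80,60,5)])])
cv2.imwrite('pics/c.png',A)
for n,d in(('a',a),('b',b)): print(n,proj(d,[0,0,0]),proj(d,[181,571,231]),proj(d,[181,571,431]))
def hm(d,box):
    x,y,w,h=box; hsv=cv2.cvtColor(d['pixels'],cv2.COLOR_RGB2HSV)
    m=((hsv[...,0]>4)&(hsv[...,0]<22)&(hsv[...,1]>110)).astype(np.uint8)
    k=np.zeros_like(m);k[y:y+h,x:x+w]=m[y:y+h,x:x+w]
    n,l,s,ce=cv2.connectedComponentsWithStats(k); i=1+np.argmax(s[1:,4]); p=np.argwhere(l==i)[:,::-1].astype(np.float32)
    return ce[i],s[i],cv2.minAreaRect(p)
ra=hm(a,(135,235,60,50));rb=hm(b,(320,190,55,35))
print(ra,rb); print('tri',tri(a,ra[0],b,rb[0]))
print(plane(b,*rb[0],22),plane(b,296,202.5,15), plane(a,220,241,15))
# red
E
```

```text
a [183.78011429 117.93989582] [353.21605401  31.80859606] [366.36868719 -32.63921761]
b [242.55488828 387.29890045] [-18.08897187 346.17446421] [-103.5028425   377.63547532]
(array([163.50095969, 261.36276392]), array([145, 249,  38,  26, 521], dtype=int32), ((163.94827270507812, 261.12066650390625), (13.92715072631836, 38.438934326171875), 68.19859313964844)) (array([346.98798799, 206.66066066]), array([330, 201,  34,  13, 333], dtype=int32), ((346.7621765136719, 206.6402130126953), (33.23989486694336, 10.159701347351074), 6.34019136428833))
tri (array([ 492.77666885, -314.33545442,   16.38324433]), np.float64(0.9171086479853707))
[ 492.0702017  -313.45237367   22.        ] [ 508.89315819 -167.46041183   15.        ] [ 518.86959885 -163.97149682   15.        ]
```

View pics/c.png

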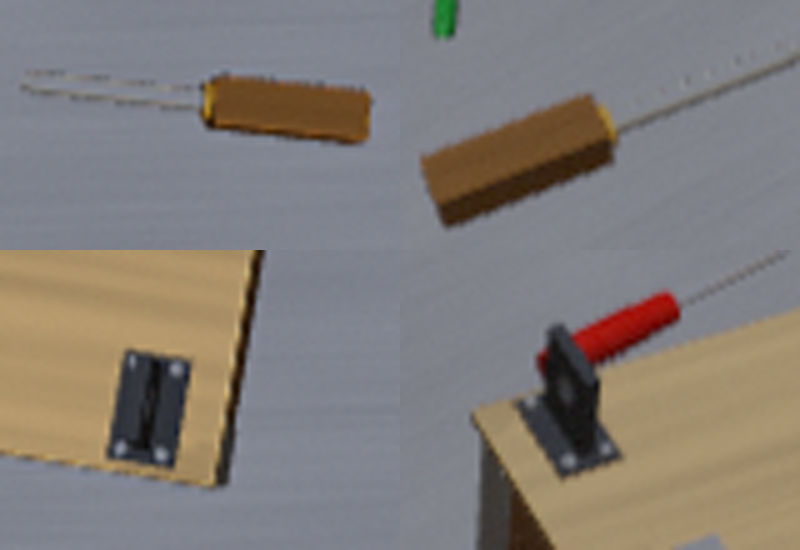

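The crops show the brown square-handled bar with a thick 12 mm shaft, tip at about top (295,201). The eye plate's hole is at about scene (283,168), and its base is at about top (220,201). Next I measure lid edges and eye.

```bash
python3 - <<'E'
from h import *
a=snap('scene');b=snap('top')
def lid(d,box):
    x,y,w,h=box; hsv=cv2.cvtColor(d['pixels'],cv2.COLOR_RGB2HSV)
    m=((hsv[...,0]>8)&(hsv[...,0]<28)&(hsv[...,1]>50)&(hsv[...,2]>145)).astype(np.uint8)
    k=np.zeros_like(m);k[y:y+h,x:x+w]=m[y:y+h,x:x+w]
    k=cv2.morphologyEx(k,cv2.MORPH_CLOSE,np.ones((3,3)))
    c=max(cv2.findContours(k,cv2.RETR_EXTERNAL,cv2.CHAIN_APPROX_NONE)[0],key=cv2.contourArea)
    hu=cv2.convexHull(c); return cv2.approxPolyDP(hu,4,True)[:,0]
for d,bx in((a,(250,130,170,130)),(b,(105,105,150,120))):
    q=lid(d,bx)
    for p in q: print(p,plane(d,*p,130).round(1))
hsv=lambda d:cv2.cvtColor(d['pixels'],cv2.COLOR_RGB2GRAY)
print('scene');print(hsv(a)[148:188,270:298])
print('top');print(hsv(b)[186:218,208:232])
E
```

```text
[408 193] [729.3 272.7 130. ]
[304 236] [685.  -29.6 130. ]
[265 172] [467.8  12.5 130. ]
[363 142] [526.3 311.7 130. ]
[136 117] [741.7 268.  130. ]
[246 133] [688.  -29.8 130. ]
[232 216] [465.9  11.6 130. ]
[117 198] [521.4 313.9 130. ]
scene
[[133 132 132 ... 133 131 133]
 [133 132 131 ... 131 132 130]
 [131 132 132 ... 121 120 118]
 ...
 [ 68  61 126 ... 152 151 152]
 [ 59  60  69 ... 150 150 148]
 [ 59  59  62 ... 147 146 145]]
top
[[157 156 156 158 157 157 158 157 157 157 157 157 157 156 157 158 157 155
  155 155 155 154 154 153]
 [154 155 155 155 155 156 158 156 157 157 157 157 157 158 157 157 156 157
  154 156 155 157 156 155]
 [152 153 154 153 155 154 156 155 156 156 156 156 157 157 156 156 156 157
  157 156 156 156 157 156]
 [149 151 150 150 151 153 155 138 137 157 157 157 157 157 156 155 157 157
  155 156 156 155 155 155]
 [149 149 148 149 149 149 136  83  75  90 105 105 120 139 139 157 157 157
  157 155 156 154 155 154]
 [149 147 147 148 147 150 129  69 118  58  54  57  56  76  80  91 103 100
  115 136 132 150 151 152]
 [149 149 147 148 149 151 100  70 125  63  53  52  2
[... 1874 characters left out ...]
53 156 100  66  84  64  46  49  48  50  51  46 120 142  87  48 105
  138 140 140 140 142 142]
 [151 151 151 142 134 131 129 112 109  88  66  63  48  67  82  54  35 127
  139 137 137 138 137 140]
 [123 122 140 149 154 141 138 134 134 127 125 127 123  98 102  79  79 137
  140 138 139 138 139 139]
 [129 129 135 140 124 107 116 106 127 122 145 138 138 132 133 127 127 135
  138 137 137 138 137 141]
 [136 138 137 136 129 127 131 129 134 130 122 110 100 105 122 121 145 137
  137 137 137 136 135 138]
 [135 134 135 134 136 136 135 134 135 135 128 125 123 125 131 131 120 110
   98 102 118 123 140 149]
 [133 132 132 133 133 133 134 133 133 133 134 133 133 134 133 133 127 125
  118 123 128 130 118 113]]
```

```bash
python3 - <<'E'
from h import *
a=snap('scene');b=snap('top')
print('base',plane(b,219.7,201.5,133))
print('hole scene',plane(a,283,168,165))
C=np.array([463.5,10.6]);X=np.array([.9826,-.1857]);Y=np.array([.1857,.9826])
E=np.r_[C+35*X+40*Y,165]; print('eye from corner',E, proj(a,E),proj(b,E))
for d in(a,b):
  print([proj(d,E+np.r_[sx*22*X+sy*4*Y,z]).round(1).tolist() for sx in(-1,1) for sy in(-1,1) for z in(23,-35)])
np.set_printoptions(linewidth=250,threshold=100000)
print(cv2.cvtColor(a['pixels'],cv2.COLOR_RGB2GRAY)[152:190,274:296])
# bar axis
for z in (15,): print('tip',plane(b,295,201.3,z),'tipscene',plane(a,220.5,241,z))
bx=[plane(b,*p,30) for p in [(331,201),(364.5,205)]]
print('tri tip',tri(a,(220.5,241),b,(295,201.3)))
E
```

```text
base [504.41740673  42.92320266 133.        ]
hole scene [508.41111107  38.80058085 165.        ]
eye from corner [505.319   43.4045 165.    ] [283.71980683 166.55366146] [218.14084963 199.75062153]
[[279.1, 154.9], [277.9, 170.7], [281.9, 154.1], [280.6, 169.9], [286.8, 166.4], [285.2, 182.1], [289.7, 165.5], [288.0, 181.2]]
[[217.1, 207.7], [219.7, 209.8], [213.9, 207.2], [216.7, 209.3], [220.2, 190.2], [222.6, 193.3], [217.1, 189.7], [219.6, 192.8]]
[[131 131 132 131 134 131 129 128 128 133 132 132 132 131 131 131 131 121 115  90  65  62]
 [131 131 131 129 131 130 130 132 132 133 131 132 131 132 131 120 116  92  68  60  67  61]
 [130 131 129 130 130 130 121 114 112 128 130 132 130 120 116  93  67  62  60  66  63  59]
 [130 128 130 131 131 117  88  72  71 114 128 121 115  94  65  60  64  64  64  63  63  60]
 [129 131 131 132 130  89  58  57  59  80 109  93  65  64  66  64  64  64  63  56  57  56]
 [131 130 131 130 129  91  39  48  59  60  63  66  61  64  66  63  63  58  55  50  49  48]
 [128 129 129 130 130  83  32  34  55  58  61  67  68  69  58  59  53  52  47  45  43  38]
 [129 
[... 2309 characters left out ...]
1  72  69 106 120 122 144 149 150 150 151 152 152]
 [146 145 143 145 142 143 142 122  80 105 119 123 145 147 149 148 151 151 151 150 150 151]
 [143 142 143 142 143 143 145 145 125 144 149 149 150 150 151 152 149 151 151 151 151 149]
 [142 142 144 145 146 147 147 149 148 150 150 149 149 150 151 151 150 151 149 148 148 147]
 [126 145 146 148 148 150 150 149 149 150 150 150 150 151 151 149 148 146 148 146 144 144]
 [ 82 143 149 149 149 150 150 151 150 150 150 151 150 148 148 145 146 144 144 144 141 141]]
tip [ 512.49372436 -164.68833086   15.        ] tipscene [ 519.60117847 -162.88290643   15.        ]
tri tip (array([ 514.40658183, -163.10752772,    8.47501065]), np.float64(5.00914983863587))
```

```bash
cat >> h.py <<'E'
from scipy.spatial.transform import Rotation as Ro
def go(p,rpy):
    s=sensors.sense(); R0=Ro.from_euler('xyz',s['tcp_rot'],degrees=True); R1=Ro.from_euler('xyz',rpy,degrees=True)
    d=R0.inv().apply(np.array(p)-s['tool_pos'])/10; w=(R0.inv()*R1).as_rotvec(degrees=True)
    print(np.r_[d,w].round(2).tolist(), s['time'],s['tool_pos'].round(1),s['tcp_rot'].round(2))
E
python3 - <<'E'
from h import *
print(r.pinch_z)
go([450,200,320],[180,0,122]);go([494,-304,130],[180,0,82])
E
```

```text
18.700000000000003
[-36.83, -27.3, -8.88, -0.02, 0.0, 40.36] 0.4 [181.7 571.7 231.1] [-179.98   -0.    162.36]
[-56.29, -73.99, 10.13, -0.01, 0.01, 80.36] 0.4 [181.7 571.7 231.1] [-179.98   -0.    162.36]
```

play_rows(motion=[[[-36.8,-27.3,-8.9,0,0,40.4],[-36.8,-27.3,-8.9,0,0,40.4],[-36.8,-27.3,-8.9,0,0,40.4],[-36.8,-27.3,-8.9,0,0,40.4],[-36.8,-27.3,-8.9,0,0,40.4]]], jaw=1)

```text
time: 0.9
tool_pos: [326.0, 371.1, 279.5]
tcp_rot: [180.0, -0.0, 121.7]
ft_force: [1.6, 0.7, 0.5]
finger_gap: 85.4
grip_force: 0.0
```

play_rows(motion=[[[0,0,0,0,0,0]]])

```text
time: 1.0
tool_pos: [329.1, 369.0, 281.0]
tcp_rot: [179.8, 0.1, 121.4]
ft_force: [-0.1, 1.4, 0.6]
finger_gap: 85.4
grip_force: 0.0
```

```bash
python3 - <<'E'
from h import *
go([494,-304,320],[180,0,82])
E
```

```text
[-66.04, -20.99, -3.87, 0.22, 0.02, 39.41] 1.0 [329.1 369.  281. ] [1.7980e+02 9.0000e-02 1.2141e+02]
```

play_rows(motion=[[[-66,-21,-3.9,0,0,39.4],[-66,-21,-3.9,0,0,39.4],[-66,-21,-3.9,0,0,39.4],[-66,-21,-3.9,0,0,39.4],[-66,-21,-3.9,0,0,39.4]]])

```text
time: 1.5
tool_pos: [387.0, 129.5, 293.3]
tcp_rot: [180.0, -0.0, 82.3]
ft_force: [0.9, -0.3, -0.2]
finger_gap: 85.5
grip_force: 0.0
```

```bash
python3 - <<'E'
from h import *
go([494,-304,320],[180,0,82])
E
```

```text
[-41.53, 16.4, -2.67, 0.05, -0.03, 0.32] 1.5 [387.  129.5 293.3] [ 1.7995e+02 -3.0000e-02  8.2320e+01]
```

play_rows(motion=[[[-41.5,16.4,-2.7,0,0,0.3],[-41.5,16.4,-2.7,0,0,0.3],[-41.5,16.4,-2.7,0,0,0.3],[-41.5,16.4,-2.7,0,0,0.3],[-41.5,16.4,-2.7,0,0,0.3]]])

```text
time: 2.0
tool_pos: [448.2, -112.9, 308.5]
tcp_rot: [179.9, -0.0, 82.3]
ft_force: [1.2, 0.9, -0.1]
finger_gap: 85.3
grip_force: 0.0
```

play_rows(motion=[[[-19,7.5,0,0,0,0],[-19,7.5,0,0,0,0],[-19,7.5,0,0,0,0],[-19,7.5,0,0,0,0],[-19,7.5,0,0,0,0]]])

```text
time: 2.5
tool_pos: [496.5, -313.9, 305.5]
tcp_rot: [-179.8, -0.0, 82.1]
ft_force: [-1.0, -0.0, -1.4]
finger_gap: 85.4
grip_force: 0.0
```

```bash
python3 - <<'E'
from h import *
a=snap('scene','d1.png');b=snap('top','d2.png')
go([494,-304,80],[180,0,82])
E
```

```text
[0.55, -0.3, 22.69, -0.1, -0.08, 0.18] 2.6 [ 496.6 -310.2  306.9] [-1.799e+02 -8.000e-02  8.218e+01]
```

View pics/d1.png

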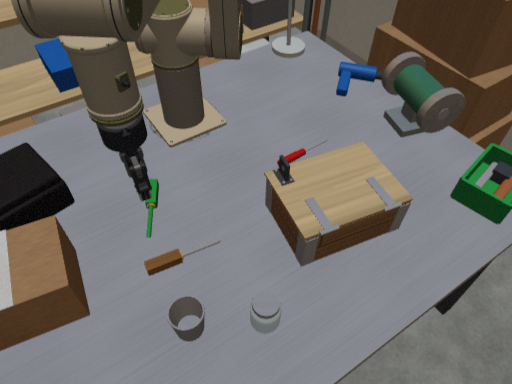

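The arm is above the brown bar (scene (164,261)), with the jaws at about (145,190). Descending.

play_rows(motion=[[[0.5,-0.2,22.7,0,0,0],[0.5,-0.2,22.7,0,0,0],[0.5,-0.2,22.7,0,0,0],[0.5,-0.2,22.7,0,0,0],[0.5,-0.2,22.7,0,0,0]]])

```text
time: 3.1
tool_pos: [493.4, -300.4, 76.9]
tcp_rot: [-179.8, -0.2, 82.4]
ft_force: [-0.6, 0.0, -1.4]
finger_gap: 85.5
grip_force: 0.0
```

play_rows(motion=[[[0,0,0,0,0,0],[0,0,0,0,0,0]]])

```text
time: 3.3
tool_pos: [495.9, -303.2, 82.4]
tcp_rot: [180.0, 0.0, 82.3]
ft_force: [0.6, -1.0, 0.9]
finger_gap: 85.5
grip_force: 0.0
```

```bash
python3 - <<'E'
from h import *
go([494,-304,2],[180,0,82])
b=snap('top')
k=5;x,y=285,170
cv2.imwrite('pics/e.png',cv2.resize(b['pixels'][y:y+70,x:x+90,::-1],(450,350),interpolation=cv2.INTER_CUBIC))
E
```

```text
[-0.1, -0.19, 8.04, 0.03, 0.0, 0.35] 3.3 [ 495.9 -303.2   82.4] [179.97   0.    82.35]
```

View pics/e.png

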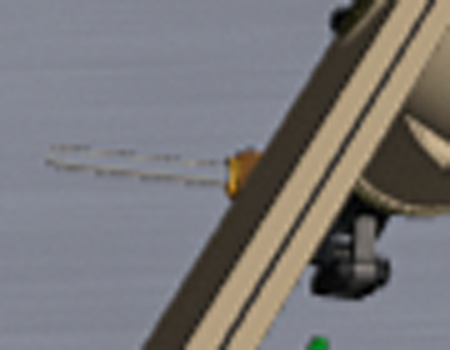

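The arm link hides the handle from the top view, but the shaft, tip at about (295,201), lies as measured. Descend and grip.

play_rows(motion=[[[0,-0.2,3,0,0,0],[0,-0.2,5.5,0,0,0],[0,-0.2,7,0,0,0],[0,-0.2,7.8,0,0,0],[0,-0.2,7.8,0,0,0]]])

```text
time: 3.85
tool_pos: [493.6, -304.1, 3.5]
tcp_rot: [180.0, 0.0, 82.3]
ft_force: [-0.1, 0.1, 0.2]
finger_gap: 85.6
grip_force: 0.0
```

play_rows(motion=[[[0,0,0,0,0,0],[0,0,0,0,0,0],[0,0,0,0,0,0],[0,0,0,0,0,0],[0,0,0,0,0,0]]], jaw=0, squeeze=90)

```text
time: 4.35
tool_pos: [494.1, -304.5, 4.2]
tcp_rot: [179.9, 0.1, 82.3]
ft_force: [-1.0, 1.2, 8.1]
finger_gap: 28.8
grip_force: 90.0
```

play_rows(motion=[[[0,0,0,0,0,0],[0,0,0,0,0,0],[0,0,0,0,0,0]]])

```text
time: 4.65
tool_pos: [494.1, -304.6, 4.2]
tcp_rot: [179.9, 0.1, 82.3]
ft_force: [-0.3, 0.2, 6.2]
finger_gap: 28.6
grip_force: 90.0
```

play_rows(motion=[[[0,0,-3,0,0,0],[0,0,-7,0,0,0],[0,0,-11,0,0,0],[0,0,-15,0,0,0],[0,0,-15,0,0,0]]])

```text
time: 5.15
tool_pos: [496.5, -306.3, 160.4]
tcp_rot: [179.5, 0.3, 82.3]
ft_force: [1.1, -1.0, -0.6]
finger_gap: 28.3
grip_force: 89.3
```

```bash
python3 - <<'E'
from h import *
go([471,-138.5,154.3],[180,0,79.3]); print(sensors.sense()['ft_force'],sensors.sense()['finger_gap'])
E
```

```text
[16.29, -4.79, 0.48, 0.55, 0.29, 2.97] 5.15 [ 496.5 -306.3  160.4] [179.45   0.3   82.27]
[ 1.09343241 -1.03698729 -0.56145037] 28.337450364219475
```

play_rows(motion=[[[4,-1.2,0.1,0,0,1],[8,-2.4,0.2,0,0,2],[12,-3.6,0.4,0,0,3],[15,-4.5,0.5,0,0,3],[16,-4.8,0.5,0,0,3]]])

```text
time: 5.65
tool_pos: [466.0, -136.0, 146.6]
tcp_rot: [-179.9, -0.1, 79.4]
ft_force: [1.1, 0.0, -2.0]
finger_gap: 28.5
grip_force: 89.4
```

play_rows(motion=[[[0,0,0,0,0,0],[0,0,0,0,0,0],[0,0,0,0,0,0]]])

```text
time: 5.95
tool_pos: [467.5, -140.2, 148.1]
tcp_rot: [180.0, 0.0, 79.2]
ft_force: [-0.4, 0.3, -0.7]
finger_gap: 28.6
grip_force: 89.4
```

```bash
python3 - <<'E'
from h import *
a=snap('scene');b=snap('top')
go([471,-138.5,154.3],[180,0,79.3])
c=lambda d,x,y,w,h,k:cv2.resize(d['pixels'][y:y+h,x:x+w,::-1],(w*k,h*k),interpolation=cv2.INTER_CUBIC)
cv2.imwrite('pics/f.png',np.vstack([c(a,200,140,100,70,8)[:290],c(b,200,170,100,70,8)[100:400]]))
E
```

```text
[0.22, 0.32, -0.62, -0.0, 0.01, -0.12] 6.05 [ 467.4 -140.1  148.1] [-1.800e+02  1.000e-02  7.918e+01]
```

View pics/f.png

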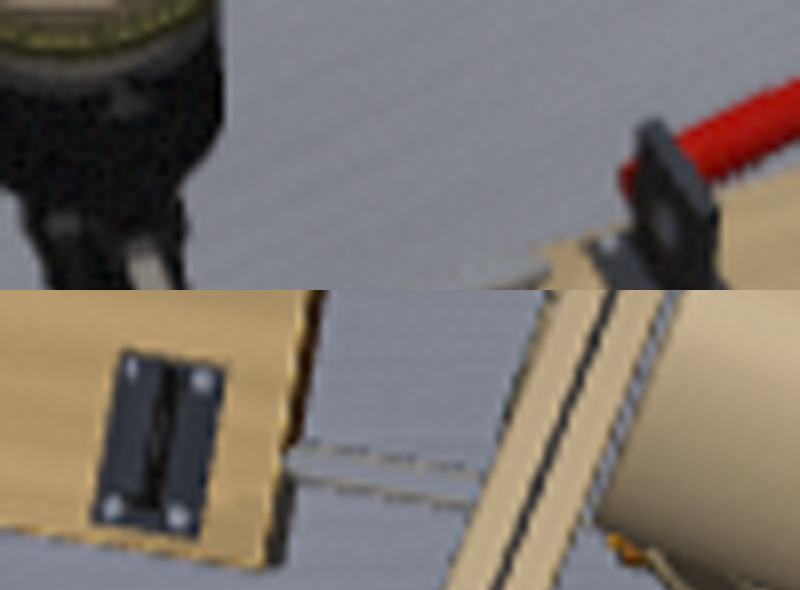

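In this crop the tip is at about top (236,203.8) and scene (268.5,173.5). The eye hole is at scene (283,168), and its plate is at top (219,200). Now I compare in 3D.

```bash
python3 - <<'E'
from h import *
a=snap('scene');b=snap('top')
print(tri(a,(268.5,173.5),b,(236,203.8)), proj(a,[494.6,2.3,159]),proj(b,[494.6,2.3,159]))
np.set_printoptions(linewidth=250,threshold=100000)
print(cv2.cvtColor(a['pixels'],cv2.COLOR_RGB2GRAY)[164:186,250:276])
E
```

```text
(array([495.7808247 ,   0.60939498, 155.64814838]), np.float64(3.7339804216330807)) [268.08735859 172.12351546] [234.61909727 203.77763595]
[[131 134 134 133 131 131 132 130 132 133 131 132 129 132 133 133 135 133 133 133 133 134 134 136 135 135]
 [133 133 131 131 132 132 133 133 131 129 130 132 132 132 133 134 134 135 133 135 134 135 135 135 134 133]
 [131 131 131 131 132 131 131 131 132 132 133 133 134 133 134 135 133 133 134 133 136 136 135 133 132 133]
 [130 131 132 130 132 131 132 134 131 133 134 132 134 133 134 136 133 135 134 135 135 134 133 133 132 135]
 [131 132 129 132 131 131 131 133 132 134 133 134 133 135 134 133 135 135 135 133 134 133 131 131 134 130]
 [129 130 131 131 132 133 134 132 132 133 133 134 134 134 135 134 134 135 133 131 132 135 129 121 118 128]
 [130 131 133 131 132 133 132 133 133 133 132 134 134 134 134 133 131 133 135 134 135 136 113  90  72 119]
 [130 132 134 133 134 134 134 132 132 133 134 133 135 133 133 133 130 136 139 138 139 138 118  87  61  84]
 [132 133 132 133 133 133 133 133 135 129 135 136 136 134 134 134 136 135 135 140 141 140 140 124  67  5
[... 694 characters left out ...]
 135 135 135 135  90  76  99 149 149 149 150 149 149 147]
 [ 95  85 101 113 115 131 135 135 134 134 135 137 136 135 135 136  90  61  56 130 147 149 148 148 148 148]
 [113 114 132 135 134 134 135 135 134 135 136 136 137 136 137 137  85  62  61  76 141 147 149 147 148 149]
 [134 133 135 134 133 134 134 133 134 136 136 136 136 137 135 135  76  59  61  65 115 146 148 150 151 150]
 [135 133 134 133 133 134 135 135 135 135 135 135 136 134 135 136  76  59  60  61  80 132 149 153 151 153]
 [134 133 134 134 133 135 135 135 136 134 136 135 134 135 135 136  78  60  58  59  93  94 150 154 152 151]
 [135 133 133 135 134 134 135 134 135 135 135 137 136 136 135 136  79  61  56  59  71  61 128 149 150 147]]
```

```bash
python3 - <<'E'
from h import *
go([475.5,-112.9,153.4],[180,0,79.3])
E
```

```text
[2.79, 0.29, -0.54, -0.01, 0.0, -0.1] 6.15 [ 467.4 -139.8  148. ] [-179.99    0.     79.2 ]
```

play_rows(motion=[[[0,0.3,-0.5,0,0,0],[0.8,0.3,-0.5,0,0,0],[1.8,0.3,-0.5,0,0,0],[2.8,0.3,-0.5,0,0,0],[2.8,0.3,-0.5,0,0,0]]])

```text
time: 6.65
tool_pos: [475.6, -110.3, 153.0]
tcp_rot: [-180.0, -0.0, 79.4]
ft_force: [0.2, 0.5, -1.5]
finger_gap: 28.8
grip_force: 89.4
```

play_rows(motion=[[[0,0,0,0,0,0],[0,0,0,0,0,0]]])

```text
time: 6.85
tool_pos: [475.5, -112.0, 153.1]
tcp_rot: [-180.0, 0.0, 79.3]
ft_force: [0.1, -0.2, -1.2]
finger_gap: 28.4
grip_force: 89.4
```

```bash
python3 - <<'E'
from h import *
a=snap('scene');b=snap('top')
go([475.5,-112.9,153.4],[180,0,79.3])
c=lambda d,x,y,w,h,k:cv2.resize(d['pixels'][y:y+h,x:x+w,::-1],(w*k,h*k),interpolation=cv2.INTER_CUBIC)
cv2.imwrite('pics/g.png',np.vstack([c(a,240,150,60,30,10),c(b,200,185,60,30,10)]))
E
```

```text
[-0.07, 0.02, -0.03, -0.0, 0.01, -0.04] 6.95 [ 475.5 -112.2  153.1] [-1.800e+02  1.000e-02  7.926e+01]
```

View pics/g.png

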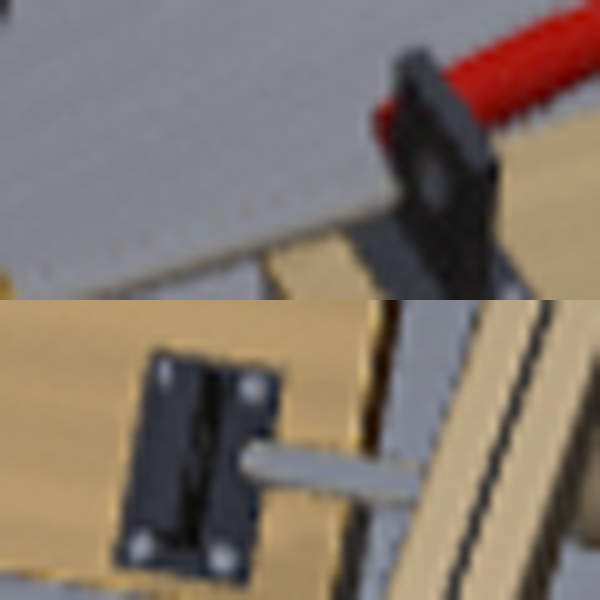

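In this crop the shaft's axis, extended, passes within about 1 px of the hole in the scene view (blob (283.3,167.8)). In the top view it crosses mid-plate at (220,200). Insert gently.

play_rows(motion=[[[0.5,0,0,0,0,0],[1.0,0,0,0,0,0],[1.4,0,0,0,0,0],[1.8,0,0,0,0,0],[1.8,0,0,0,0,0]]])

```text
time: 7.45
tool_pos: [479.0, -93.7, 153.1]
tcp_rot: [180.0, -0.0, 79.3]
ft_force: [0.9, -0.4, -1.7]
finger_gap: 28.4
grip_force: 89.4
```

```bash
python3 - <<'E'
from h import *
s=sensors.sense();print(s['ft_force'],s['wrist_torque'],s['tool_pos'],s['tcp_rot'],s['finger_gap'])
E
```

```text
[ 0.89029591 -0.4416012  -1.72982582] [0.00964517 0.04315477 0.04827432] [478.97460076 -93.72827635 153.1275187 ] [ 1.79997092e+02 -8.37479574e-03  7.93035244e+01] 28.398258844968677
```

play_rows(motion=[[[0.7,0,0,0,0,0],[1.4,0,0,0,0,0],[2.1,0,0,0,0,0],[2.8,0,0,0,0,0],[3.2,0,0,0,0,0]]])

```text
time: 7.95
tool_pos: [484.9, -62.0, 153.1]
tcp_rot: [180.0, -0.0, 79.3]
ft_force: [-1.1, 0.2, -0.4]
finger_gap: 28.2
grip_force: 89.4
```

play_rows(motion=[[[0,0,0,0,0,0],[0,0,0,0,0,0],[0,0,0,0,0,0]]])

```text
time: 8.25
tool_pos: [484.8, -63.1, 153.1]
tcp_rot: [180.0, 0.0, 79.3]
ft_force: [-0.1, -0.3, -1.1]
finger_gap: 28.8
grip_force: 89.4
```

```bash
python3 - <<'E'
from h import *
a=snap('scene');b=snap('top')
s=sensors.sense();print(s['ft_force'],s['wrist_torque'],s['tool_pos'],s['tcp_rot'])
c=lambda d,x,y,w,h,k:cv2.resize(d['pixels'][y:y+h,x:x+w,::-1],(w*k,h*k),interpolation=cv2.INTER_CUBIC)
cv2.imwrite('pics/i.png',np.vstack([c(a,240,145,75,35,8),c(b,190,185,75,35,8)]))
E
```

```text
[-0.14131593 -0.82576209 -0.76988168] [-0.02883633  0.03499442  0.04425571] [484.77921001 -63.13161465 153.11572067] [-1.79999227e+02  3.79861490e-03  7.92437779e+01]
```

View pics/i.png

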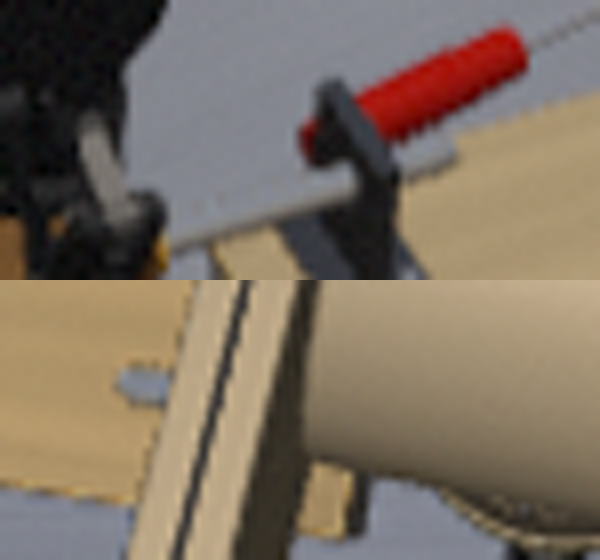

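The bar is clearly through: its tip sticks out past the plate at scene (297,164) and top (205,233), and the force is low. Raise the lid along the hinge arc.

play_rows(motion=[[[0,0.36,-1.35,0,0,0],[0,0.82,-2.67,0,0,0],[0,1.36,-3.96,0,0,0],[0,1.99,-5.2,0,0,0],[0,2.72,-6.4,0,0,0]]], squeeze=120)

```text
time: 8.85
tool_pos: [512.4, -68.2, 219.0]
tcp_rot: [179.9, 0.0, 79.3]
ft_force: [-0.9, -0.4, -4.1]
finger_gap: 28.3
grip_force: 120.5
```

play_rows(motion=[[[0,1.01,-1.42,0,0,0],[0,2.14,-2.75,0,0,0],[0,3.39,-3.97,0,0,0],[0,4.73,-5.08,0,0,0],[0,6.2,-6.2,0,0,0]]])

```text
time: 9.35
tool_pos: [573.5, -79.7, 281.0]
tcp_rot: [179.9, 0.0, 79.3]
ft_force: [-0.4, 0.1, -4.5]
finger_gap: 27.7
grip_force: 120.5
```

play_rows(motion=[[[0,0,0,0,0,0],[0,0,0,0,0,0],[0,0,0,0,0,0],[0,0,0,0,0,0]]])

```text
time: 9.75
tool_pos: [571.8, -79.3, 278.8]
tcp_rot: [-179.9, -0.0, 79.3]
ft_force: [-3.0, 0.4, -1.1]
finger_gap: 27.9
grip_force: 120.9
```

```bash
python3 - <<'E'
from h import *
a=snap('scene','j.png');b=snap('top','j2.png')
s=sensors.sense();print(s['ft_force'],s['wrist_torque'],s['tool_pos'],s['tcp_rot'])
E0=np.array([505,43.3]);X=np.array([.9826,-.1857]);Y=np.array([.1857,.9826]);H=E0+195*X
p=(s['tool_pos'][:2]-H)@np.c_[X,Y]; z=s['tool_pos'][2]+10.8-120; print(p,z,'angle est',np.degrees(np.arctan2(z,-p[0])-np.arctan2(45,195)),np.hypot(z,p[0]))
for th in (40,45,50):
  t=np.radians(th);c,sn=np.cos(t),np.sin(t)
  f=lambda x,y,z:np.r_[H+(x*c+z*sn)*X+y*Y,120-x*sn+z*c]
  print(th,[(proj(a,f(-230,y,10)).round(1).tolist(),proj(b,f(-230,y,10)).round(1).tolist()) for y in(-40,270)])
E
```

```text
[-2.1962811  -0.89990797 -0.66521697] [0.08724028 0.40100354 0.21382154] [571.92799681 -79.35920019 278.92606205] [-1.79965760e+02 -4.48702530e-03  7.92665702e+01]
[-106.45625061 -108.0964011 ] 169.72606205479866 angle est 44.90846169605525 200.34936844162155
40 [([275.8, 144.8], [232.2, 186.0]), ([388.3, 111.7], [97.8, 164.6])]
45 [([278.8, 144.1], [232.8, 178.7]), ([393.3, 110.5], [96.5, 157.2])]
50 [([282.2, 144.2], [233.5, 170.9]), ([398.6, 109.8], [95.5, 149.1])]
```

View pics/j.png

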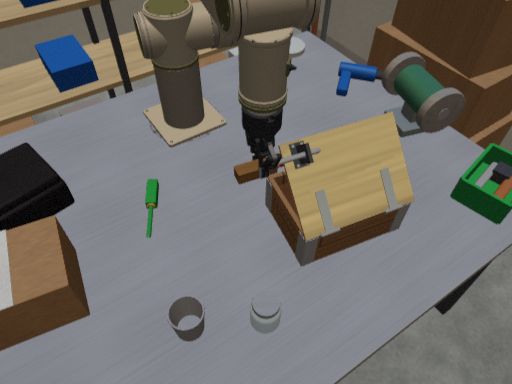

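The lid hangs open on the bar: corners are at about scene (283,150) and (391,117), and the shaft end sticks out at (318,152). I check the angle from the top view's front-left corner.

```bash
python3 - <<'E'
from h import *
for n,bx,K in(('scene',(250,100,170,130),None),('top',(75,95,90,90),None)):
    d=snap(n);x,y,w,h=bx
    hsv=cv2.cvtColor(d['pixels'],cv2.COLOR_RGB2HSV)
    m=((hsv[...,0]>8)&(hsv[...,0]<28)&(hsv[...,1]>50)&(hsv[...,2]>110)).astype(np.uint8)
    k=np.zeros_like(m);k[y:y+h,x:x+w]=m[y:y+h,x:x+w]
    k=cv2.morphologyEx(k,cv2.MORPH_CLOSE,np.ones((3,3)))
    c=max(cv2.findContours(k,cv2.RETR_EXTERNAL,cv2.CHAIN_APPROX_NONE)[0],key=cv2.contourArea)
    print(n,cv2.approxPolyDP(cv2.convexHull(c),3,True)[:,0].tolist())
s=sensors.sense();print(s['time'],s['ft_force'],s['tool_pos'])
E
```

```text
scene [[392, 112], [414, 199], [342, 227], [300, 229], [268, 177], [279, 145]]
top [[164, 119], [164, 172], [123, 184], [97, 160], [135, 114]]
9.95 [-2.76216866  0.98750764 -2.06676867] [572.12946771 -79.38584676 279.00986093]
```

```bash
python3 -c "
from bench import job
print(job.hand_in())"
```

```text
the job is handed in; nothing more can be done
None
```

The bar went through the eye with the lid still shut, then raised it. I handed the job in with the lid held on the bar at about 44° (measured from both cameras), but the hand-in returned no verdict.

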